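Release the catch and clamp the plaster mould

TASK

Clamp the plaster mould shut for casting: first swing the yellow safety catch fully aside by its red knob so that it no longer props the lever, then push the lever's wooden handle down all the way until it lies level and the rubber pad bears on the mould. Let go and leave the lever down, the catch still aside and the mould in its place; do not disturb the things around the press.

Things in the scene. Friction and masses are not known exactly. Their poses are not given: they have to be found in the camera images.
- press: blue bench clamp press, fixed to the table, base plate 240 (x) x 160 (y) x 14 mm. Origin at table height under the base; the base runs from 110 mm in front of it (-x) to 130 mm behind it. x points from the handle end to the lever's hinge (away from the robot), y to the left, the catch's side, z up. Hinge cheeks 47 mm wide in all (with pin heads 52 mm) and 141 mm high at x = +100 mm.
- lever_grip (a point): centre of the lever's handle: a round wooden cross-bar 24 mm thick and 84 mm long (92 mm with end caps), lying along the press's y at the free end of the steel lever bar (18 mm wide, 16 mm thick), 220 mm from the lever's hinge. It moves with the lever; about 255 mm over the table at the start, about 123 mm when clamped.
- lever_hinge (a point): point on the lever's hinge axis (axis along the press's y), 100 mm behind the press's origin, 123 mm over the table
- lever (a joint): lever angle in rad: 0 = raised, 0.65 rad above level (starts at 0 to 0.04); grows as the handle goes down. The sprung rubber pad (38 mm disc) under the bar, 125 mm from the hinge, meets the mould at about 0.58 and is squeezed up (about 4 N) until the bar is level at 0.65; end stop 0.66. Stiff: stays where left, 2 to 4 N down on the handle moves it. While the catch is under its lug it stops at about 0.06.
- catch_knob (a point): red upright knob at the outer end of the catch, 20 mm diameter (ball top 24 mm); point on the knob's axis 167 mm over the table. The knob stands from 132 to 189 mm over the table, 64 mm from the catch's pivot; below 140 mm is the yellow arm. It moves with the catch, in a level arc.
- catch_hinge (a point): point on the catch's upright pivot axis, 136 mm over the table, 45 mm behind and 66 mm left of the press's origin; pivot hub 24 mm diameter, top at 146 mm over the table
- catch (a joint): angle of the yellow safety catch in rad: 0 (starts at 0 to 0.08) = its blade, opposite the knob, lies under the lever, the knob straight out to the press's left (+y); grows as the knob is pushed away from the robot (toward the press's +x, clockwise from above); free of the lever beyond about 0.9, end stop at 1.2. Light friction, about 2 N at the knob; it stays where it is left.
- mould_centre (a point): centre of the closed white plaster mould, 96 x 88 x 75 mm, 0.7 kg, standing loose on the press's base between low aluminium stops, 25 mm in front of the press's origin; its top is 89 mm over the table
- pinch_pot: dark brown pinch pot, 69 mm wide, 65 mm high, bystander; origin at the centre of its underside
- plum_jar: white jar with purple lid, 50 mm wide, 67 mm high, bystander; origin at the centre of its underside
- maize_jar: white jar with yellow lid, 50 mm wide, 67 mm high, bystander; origin at the centre of its underside
- wood_rib: flat wooden rib, 66 x 110 x 9 mm, bystander; origin at the centre of its underside
Mind the look-alikes: they are no part of the job. What is shaped like the part that bears mould_centre but blue, pink or purple is not meant.

How it is judged:
On the way, in this order (a step that is already met when the one before it is completed fails the run):
1. the catch is swung aside while the lever is still up (value of joint catch above 0.9 rad and value of joint lever below 0.2 rad), for 0.1 s.
2. the lever is down on the mould (value of joint lever above 0.62 rad), for 0.2 s.
At the end, for the whole second after the job is handed in: The lever is down (joint above 0.62 rad) with its pad touching the mould, the catch is still aside (above 0.8 rad), and the mould stands flat, at rest, within 12 mm of its place on the press (value of joint lever above 0.62 rad and contact force between lever and mould above 0.3 N and value of joint catch above 0.8 rad and linear speed of mould below 0.01 m/s and angle between mould_centre's own z axis and vertical below 0.06 rad and x of mould_centre in the frame of press between -0.037 and -0.013 m and y of mould_centre in the frame of press between -0.012 and 0.012 m).
It fails at once if the pinch pot is pushed more than 30 mm (distance of pinch_pot from where it was at the start of the episode above 0.03 m).
It fails at once if the purple-lidded jar is pushed more than 30 mm (distance of plum_jar from where it was at the start of the episode above 0.03 m).
It fails at once if the yellow-lidded jar is pushed more than 30 mm (distance of maize_jar from where it was at the start of the episode above 0.03 m).
It fails at once if the wooden rib is pushed more than 30 mm (distance of wood_rib from where it was at the start of the episode above 0.03 m).
It also fails if it takes over 48 s, if anything falls off the work surface, if the arm or the gripper's body presses on something with over 40 N, if the wrist force passes 120 N, or if a joint passes its speed limit or range.

ROBOT

A 6-joint arm with a two-finger parallel gripper is mounted at the origin on a cart in front of the work surface, level with it; the furniture and walls round the work are solid. World frame = base frame: x ahead of the robot, y to its left, z up, the work surface at z = 0. Lengths are in m, angles in rad, forces in N, time in s.
With the tool pointing down it reaches from about 0.325 to 0.875 m from the base axis. Payload 4.4 kg.
Tool frame: the origin (TCP) lies between the finger pads; the fingertips stand arm.finger_overhang ahead of it and the grasp point (between the pads) lies 5 mm behind it (arm.finger_overhang is the distance from the TCP to the fingertips, in m); y points along the fingers, z is the direction in which the jaws open and shut, and the axes are right-handed (so a half turn about y gives the same grasp; the last joint's range is limited). The gripper opens to 85 mm and grips with 20 to 120 N. Pads are 22 mm wide; open, the fingers measure 114 mm over their backs; the gripper's body (76 mm by 85 mm) begins 54 mm behind the grasp point. The pads swing forward as they close: fully open they stand 13 mm farther back than shut.
Start: joints at [-1.405, 0.207, 1.542, -0, 1.393, -0.15], TCP at [0.179, -0.546, 0.245] pointing down, gripper open.
Joint ranges: [-2.73, 2.73], [-0.86, 2.22], [0.23, 2.46], [-1.11, 4.25], [0.08, 2.63], [-2.82, 2.82]. Speed limits (rad/s): [2.79, 2.79, 3.14, 3.14, 3.14, 3.14].

INTERFACE

Orientations are given as a unit quaternion [w, x, y, z].
In Python, from cell import arm, viewer, ticket gives the robot as it stands.
- The arm moves only by the tool carry_out, never from a script. Its arguments are lists of equal length, an entry for each row: "slide": the shift along the tool's x, y, z in mm, a list of three; "angular": the turn, a rotation vector about the tool's x, y, z in rad, a list of three; "claw": the finger opening in mm, from 0 to 85.4. A call has 1 to 20 rows; each row shifts and turns the commanded pose from where the row before left it, along the tool's axes as they then stand; what a row does not reach is not made up. A row lasts 1/10 s, in which the tool goes at most 50 mm and 8.59 degrees, less where a joint would pass 70% of its speed; a pose out of reach is approached as far as the arm can. A call with a gripper value outside its range is refused whole. The fingers move at their own pace and stop on an object; the grip force is fixed at half the most. Time passes only in rows, so rows that do not move let the fingers close. It gives the time, the measured TCP pose, the force and the opening at its end, in the units of the state.
- arm.get_obs(): the state, without advancing time (a new reading comes with each control period).
- viewer.get_image(name): name is "scene" or "top" or "wrist"; returns (picture, depth): 400x640x3 uint8, blue, green, red; 400x640 float32, m along the optical axis (not along the pixel's ray), 0 where there is no reading.
- viewer.calibration(name): a dict with "camera_matrix" (3x3 intrinsics, pixels), "dist" ([k1, k2, p1, p2, k3] as OpenCV has them; the pictures are not rectified), "extrinsics" (4x4, takes a point from camera to world coordinates). Camera axes: x right, y down, z forward; pixel columns grow to the right and rows downward; lengths in m; the calibration is good to about 2 mm. A picture is of the moment at which its call begins: read the wrist's pose just before it. calibration takes no time and is no camera call; for the wrist camera it gives the pose at the moment of the call.
- ticket.job_done(): hands the job in, once; it reports no verdict.
Trained networks look in the newest picture that a camera, given by its name, has taken for a name from the list of things; names that differ only in an ending like _2 or _b are one class to them, and where a whole thing is asked for, a point or a joint stands for the part that bears it (a point fixed in the world has none). Each returns a list of dicts, best first, with "score" (0 to 1); they miss things now and then, are a little off and sometimes report something else, mostly with a low value. They report only what shows in the picture. A call takes as long as a camera call. They do not tell look-alikes from the thing itself.
- viewer.recognise(camera, label): "rect" ([left, top, width, height] in pixels, round what is visible of it).
- viewer.masks_of(camera, label): "region" (400x640 bool, what is visible of it) and "rect" ([left, top, width, height] in pixels, round what is visible of it).
- viewer.tip_of(camera, label): "at" ([row, column] in pixels: a listed point, or the origin of a listed thing).
The state is a dict: "t": time; "joint_positions": joint angles; "joint_vel": joint speeds; "joint_efforts": joint torques, N m; "tool_pos": TCP position; "ee_rot": TCP orientation; "force": force on the tool from outside, world axes, zero at the start; "ft_torque": the same for the moment, N m; "finger_gap": finger opening in m.
Only numpy, scipy, OpenCV 4.12 (cv2) and the standard library are available. Lean on these libraries where they do the work, as an engineer would, in place of code of your own. Each camera call takes 0.05 s, during which the arm holds its last target.

## Working session

There is one attempt and no reset: what is moved stays moved. The work goes in short steps, Python scripts to look and compute and a tool call to move; the robot and the scene stay as the last step left them, time stands still between calls to the robot, and variables do not carry over. Pictures are saved under pics/ and viewed, and the job is handed in when it is done.

Besides the shell and the picture viewer there is one more tool, called after "Emit:" as name(argument=value, ...) on one line, values as JSON. carry_out: Moves the arm, as the interface text tells. Its arguments: {"type":"object","properties":{"slide":{"type":"array","items":{"type":"array","items":{"type":"number"}}},"angular":{"type":"array","items":{"type":"array","items":{"type":"number"}}},"claw":{"type":"array","items":{"type":"number"}}},"required":["slide","angular","claw"]}

```bash
ls; mkdir -p pics
python3 - <<'E'
from cell import arm, viewer, ticket
import cv2
o=arm.get_obs(); print(o['t'],o['tool_pos'],o['ee_rot'],o['force'],o['finger_gap'],arm.finger_overhang)
for n in ('scene','top'):
    im,d=viewer.get_image(n); cv2.imwrite(f'pics/{n}0.png',im)
    c=viewer.calibration(n); print(n,c['camera_matrix'],c['dist'],c['extrinsics'])
    for l in ('press','lever_grip','lever_hinge','catch_knob','catch_hinge','mould_centre'):
        print(n,l,[(x['at'],round(x['score'],2)) for x in viewer.tip_of(n,l)][:4])
E
```

```text
pics
0.0 [ 0.1789949 -0.5456608  0.2441096] [ 0.11153033 -0.11153439  0.69906702 -0.69744273] [ 0.03197305 -0.57198311  0.67595329] 0.08537563946311907 0.014
scene [[370.21526964   0.         323.42749447]
 [  0.         370.21526964 198.92367589]
 [  0.           0.           1.        ]] [-0.02063319  0.          0.          0.          0.        ] [[-0.80133909 -0.24819161  0.54429457 -0.10238091]
 [-0.59820806  0.32993431 -0.73026739  0.89066766]
 [ 0.00166479 -0.91079321 -0.41285948  0.64545951]
 [ 0.          0.          0.          1.        ]]
scene press [([226.6, 347.5], 0.68)]
scene lever_grip [([160.0, 360.2], 0.92)]
scene lever_hinge [([189.0, 330.4], 0.76), ([293.7, 304.4], 0.28)]
scene catch_knob [([187.9, 308.0], 0.54)]
scene catch_hinge [([189.7, 324.3], 0.74)]
scene mould_centre [([242.1, 306.2], 0.88), ([216.4, 419.1], 0.8), ([257.0, 365.1], 0.71), ([217.3, 351.0], 0.61)]
top [[386.78636003   0.         316.46787278]
 [  0.         386.78636003 205.42253999]
 [  0.           0.           1.        ]] [-0.04181218  0.          0.          0.          0.        ] [[-0.00466526 -0.99553914  0.09423401  0.4254838 ]
 [-0.9999652   0.00529616  0.00644606  0.03312174]
 [-0.00691638 -0.09420066 -0.99552921  1.18607611]
 [ 0.          0.          0.          1.        ]]
top press [([203.5, 371.9], 0.61)]
top lever_grip [([221.9, 376.2], 0.74)]
top lever_hinge [([165.5, 381.6], 0.78)]
top catch_knob [([168.1, 333.0], 0.67)]
top catch_hinge [([175.7, 356.4], 0.95)]
top mould_centre [([200.2, 291.0], 0.92), ([275.7, 412.8], 0.92), ([203.8, 369.3], 0.8)]
```

View pics/scene0.png

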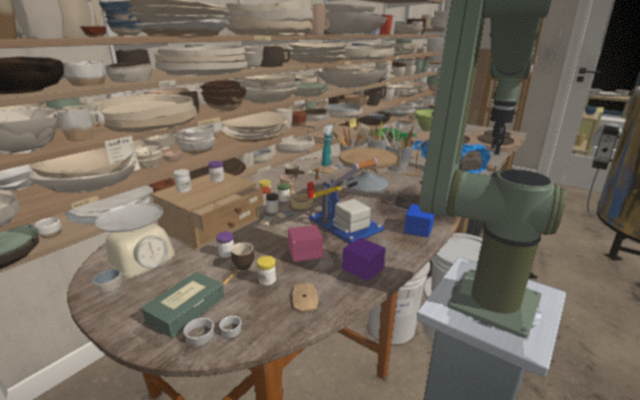

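View pics/top0.png

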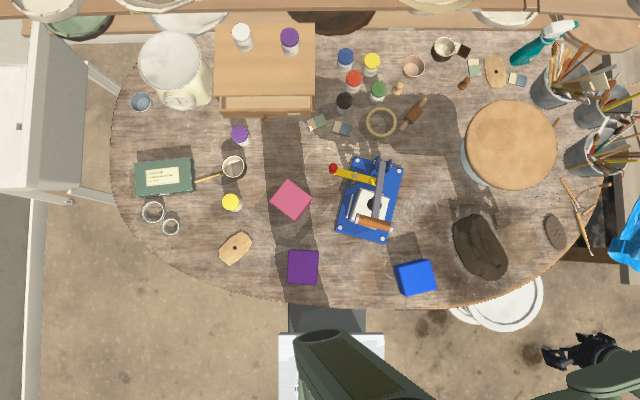

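The press is at top pixel (370,203), with its red knob at (333,168) and wooden handle at (375,223). The white mould on it is at (369,204). The look-alike blocks are pink (291,200), purple (302,267) and blue (416,278). I choose the white one, which stands on the press. Next is a close crop and the geometry.

```bash
cat > h.py <<'E'
import numpy as np, cv2
from cell import arm, viewer, ticket
def ray(n,row,col,c=None):
    c=c or viewer.calibration(n)
    p=cv2.undistortPoints(np.array([[[col,row]]],float),c['camera_matrix'],np.array(c['dist']))[0,0]
    E=c['extrinsics']; return E[:3,3],E[:3,:3]@np.array([p[0],p[1],1])
def at_z(n,row,col,z):
    o,d=ray(n,row,col); return o+d*(z-o[2])/d[2]
def proj(n,P):
    c=viewer.calibration(n);E=np.linalg.inv(c['extrinsics'])
    r=cv2.Rodrigues(E[:3,:3])[0]
    return cv2.projectPoints(np.array(P,float).reshape(-1,3),r,E[:3,3],c['camera_matrix'],np.array(c['dist']))[0][:,0]
E
python3 - <<'E'
from h import *
im,d=viewer.get_image('top'); 
cv2.imwrite('pics/crop_top.png',cv2.resize(im[140:260,310:430],(720,720)[::1],interpolation=cv2.INTER_CUBIC)[:600])
im2,d2=viewer.get_image('scene'); cv2.imwrite('pics/crop_scene.png',cv2.resize(im2[145:250,275:400],None,fx=5.5,fy=5.5,interpolation=cv2.INTER_CUBIC))
for l,z in (('press',0),('lever_grip',.255),('lever_hinge',.123),('catch_knob',.167),('catch_hinge',.136),('mould_centre',.0515)):
    for n in('top','scene'):
        for x in viewer.tip_of(n,l)[:3]: print(n,l,x['at'],x['score'],at_z(n,*x['at'],z).round(4))
# blue base outline at top
hsv=cv2.cvtColor(im,cv2.COLOR_BGR2HSV)
m=cv2.inRange(hsv,(105,150,60),(125,255,255)); m[:, :325]=0;m[:,410:]=0;m[:140]=0;m[255:]=0
ys,xs=np.nonzero(m); 
W=[]
c=viewer.calibration('top')
for y,x in zip(ys,xs):
    if d[y,x]>0:
        o,r=ray('top',y,x,c); P=o+r*d[y,x]
        if abs(P[2]-.014)<.012: W.append(P)
W=np.array(W);print(len(W),W.mean(0)); r=cv2.minAreaRect((W[:,:2]*1000).astype(np.float32)); print(r); print(cv2.boxPoints(r))
for n in('pinch_pot','plum_jar','maize_jar','wood_rib'):
    print(n,[(at_z('top',*x['at'],0).round(3),round(x['score'],2)) for x in viewer.tip_of('top',n)][:3])
E
```

```text
top press [202.9, 370.4] 0.75 [ 0.5447 -0.1254  0.    ]
scene press [228.1, 348.8] 0.73 [ 0.5234 -0.1021  0.    ]
top lever_grip [222.1, 373.6] 0.56 [ 0.4725 -0.0982  0.255 ]
scene lever_grip [162.0, 362.5] 0.83 [ 0.4854 -0.112   0.255 ]
top lever_hinge [165.1, 382.8] 0.78 [ 0.6381 -0.1456  0.123 ]
scene lever_hinge [188.6, 328.5] 0.66 [ 0.6261 -0.1176  0.123 ]
top catch_knob [168.4, 335.6] 0.89 [ 0.621  -0.0118  0.167 ]
scene catch_knob [188.4, 309.1] 0.61 [0.6176 0.0049 0.167 ]
top catch_hinge [175.8, 357.1] 0.74 [ 0.606  -0.0721  0.136 ]
scene catch_hinge [190.3, 325.2] 0.63 [ 0.6082 -0.073   0.136 ]
top mould_centre [274.5, 413.0] 0.96 [ 0.3299 -0.2389  0.0515]
top mould_centre [209.9, 364.0] 0.83 [ 0.5189 -0.0993  0.0515]
top mould_centre [199.7, 290.3] 0.71 [0.5503 0.1177 0.0515]
scene mould_centre [257.5, 362.4] 0.94 [0.3462 0.1003 0.0515]
scene mould_centre [243.4, 307.6] 0.84 [0.5215 0.1345 0.0515]
scene mould_centre [189.3, 326.6] 0.73 [ 0.7277 -0.2448  0.0515]
1310 [ 0.53292339 -0.13018843  0.01399592]
((554.45068359375, -120.11494445800781), (156.4750213623047, 238.01922607421875), 75.02296447753906)
[[ 419.26483  -164.93881 ]
 [ 649.1984   -226.45056 ]
 [ 689.63654   -75.29108 ]
 [ 459.70294   -13.779327]]
pinch_pot [(array([0.654, 0.284, 0.   ]), 0.61)]
plum_jar [(array([0.753, 0.263, 0.   ]), 0.82)]
maize_jar [(array([0.552, 0.288, 0.   ]), 0.62), (array([ 0.524, -0.113,  0.   ]), 0.34), (array([ 0.626, -0.093,  0.   ]), 0.22)]
wood_rib [(array([0.411, 0.288, 0.   ]), 0.75)]
```

```bash
echo
```

```text
(no output)
```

View pics/crop_top.png

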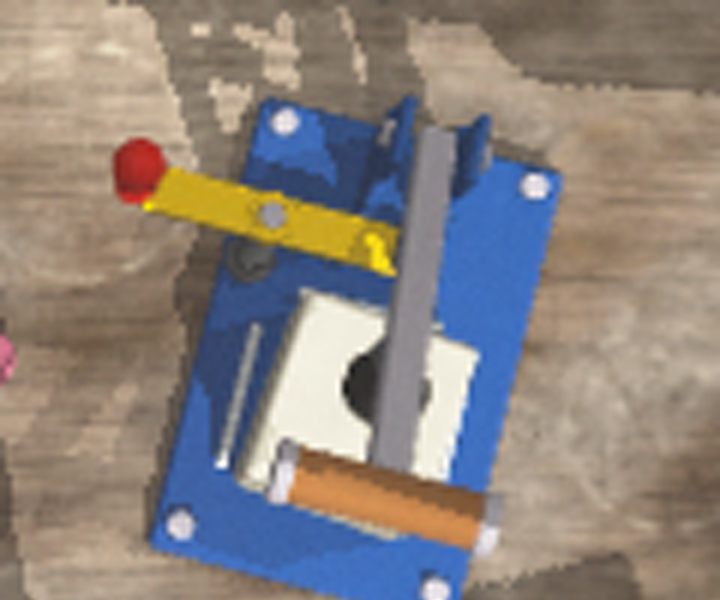

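View pics/crop_scene.png

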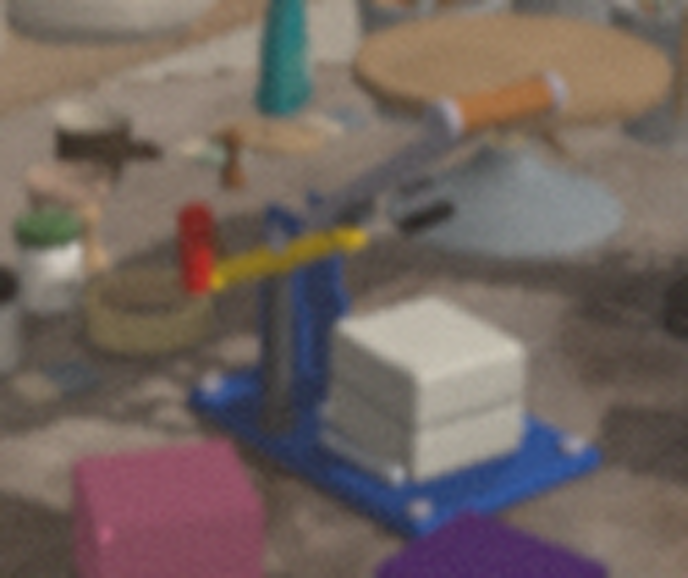

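```bash
cat >> h.py <<'E'
from scipy.spatial.transform import Rotation as Ro
def Rt(o): q=o['ee_rot']; return Ro.from_quat([q[1],q[2],q[3],q[0]])
yaw=np.deg2rad(-15); O=np.array([.5448,-.1175,0]); X=np.array([np.cos(yaw),np.sin(yaw),0]);Y=np.array([-X[1],X[0],0])
def W(x,y,z): return O+X*x+Y*y+np.array([0,0,z])
def show():
    o=arm.get_obs();R=Rt(o);M=R.as_matrix()
    print('t',o['t'],'p',o['tool_pos'].round(4),'F',o['force'].round(2),'gap',round(o['finger_gap'],4),'q',np.round(o['joint_positions'],2))
    print(M.round(3)); return o,M
E
python3 - <<'E'
from h import *
o,M=show()
k=W(.045,.130,.167);print('knob',k)
im,d=viewer.get_image('top')
hsv=cv2.cvtColor(im,cv2.COLOR_BGR2HSV)
m=cv2.inRange(hsv,(0,170,90),(8,255,255))|cv2.inRange(hsv,(172,170,90),(180,255,255));m[:155]=0;m[185:]=0;m[:,:320]=0;m[:,350:]=0
ys,xs=np.nonzero(m);print(len(ys),ys.mean(),xs.mean(),at_z('top',ys.mean(),xs.mean(),.177))
print('projected',proj('top',[W(.045,.13,.177),W(-.075,0,.255),W(-.025,0,.089),W(.045,.066,.146)]))
T=W(.045,.13,.36); z=X; y=np.array([0,0,-1.]); x=np.cross(y,z); G=np.c_[x,y,z]
for s in(1,-1):
    G2=np.c_[s*x,y,s*z]; print(s,Ro.from_matrix(M.T@G2).as_rotvec(), 'slide tool mm',(M.T@(T-o['tool_pos'])*1000).round(1))
E
```

```text
t 1.6 p [ 0.1791 -0.5464  0.2453] F [-0.99  1.02  0.01] gap 0.0853 q [-1.4   0.21  1.54 -0.    1.39 -0.15]
[[-0.95  -0.     0.312]
 [-0.312  0.    -0.95 ]
 [ 0.    -1.    -0.   ]]
knob [ 0.62191314 -0.0035765   0.167     ]
65 168.04615384615386 332.53846153846155 [ 0.62008392 -0.00331874  0.177     ]
projected [[332.62972937 167.3641412 ]
 [373.53720611 222.17888603]
 [369.61275879 208.17597037]
 [355.00840544 175.43037113]]
1 [ 1.85567392e-05 -9.92178118e-01 -1.33165886e-06] slide tool mm [-589.9 -114.7 -377.9]
-1 [1.56138323e-06 2.14941454e+00 2.17579608e-05] slide tool mm [-589.9 -114.7 -377.9]
```

Emit:
carry_out(slide=[[0,-17,0],[0,-17,0],[0,-17,0],[0,-17,0],[0,-17,0],[0,-17,0],[0,-17,0]], angular=[[0,-0.1417,0],[0,-0.1417,0],[0,-0.1417,0],[0,-0.1417,0],[0,-0.1417,0],[0,-0.1417,0],[0,-0.1417,0]], claw=[55,55,55,55,55,55,55])

```text
t: 2.35
tool_pos: [0.1791, -0.5463, 0.365]
ee_rot: [0.432, -0.432, 0.56, -0.56]
force: [0.9, 0.1, 0.5]
finger_gap: 0.055
```

Emit:
carry_out(slide=[[-40,0,17.9],[-40,0,17.9],[-40,0,17.9],[-40,0,17.9],[-40,0,17.9],[-40,0,17.9],[-40,0,17.9],[-40,0,17.9],[-40,0,17.9],[-40,0,17.9],[-40,0,17.9],[-40,0,17.9],[-40,0,17.9],[-40,0,17.9],[-40,0,17.9],[-40,0,17.9],[0,0,0],[0,0,0]], angular=[[0,0,0],[0,0,0],[0,0,0],[0,0,0],[0,0,0],[0,0,0],[0,0,0],[0,0,0],[0,0,0],[0,0,0],[0,0,0],[0,0,0],[0,0,0],[0,0,0],[0,0,0],[0,0,0],[0,0,0],[0,0,0]], claw=[55,55,55,55,55,55,55,55,55,55,55,55,55,55,55,55,55,55])

```text
t: 4.15
tool_pos: [0.6217, -0.0016, 0.3636]
ee_rot: [0.43, -0.431, 0.561, -0.56]
force: [-0.1, -0.7, -0.4]
finger_gap: 0.0551
```

```bash
cat > go.py <<'E'
from h import *
import sys
x,y,z=map(float,sys.argv[1:4]) # press-frame mm target
o,M=show(); T=W(x/1e3,y/1e3,z/1e3); print('press pos',((o['tool_pos']-O)@np.c_[X,Y,[0,0,1]]*1000).round(1),'slide',(M.T@(T-o['tool_pos'])*1000).round(1))
E
python3 go.py 45 130 162
python3 - <<'E'
from h import *
im,d=viewer.get_image('wrist'); cv2.imwrite('pics/w1.png',im)
print(proj('wrist',[W(.045,.13,.189)]))
E
```

```text
t 4.15 p [ 0.6217 -0.0016  0.3636] F [-0.13 -0.68 -0.44] gap 0.0551 q [-0.14  0.25  1.25 -0.    1.64  0.12]
[[-0.257 -0.001  0.966]
 [-0.966 -0.    -0.257]
 [ 0.001 -1.    -0.001]]
press pos [ 44.3 131.8 363.6] slide [  1.7 201.6   1. ]
[[326.04347676 181.27787348]]
```

View pics/w1.png

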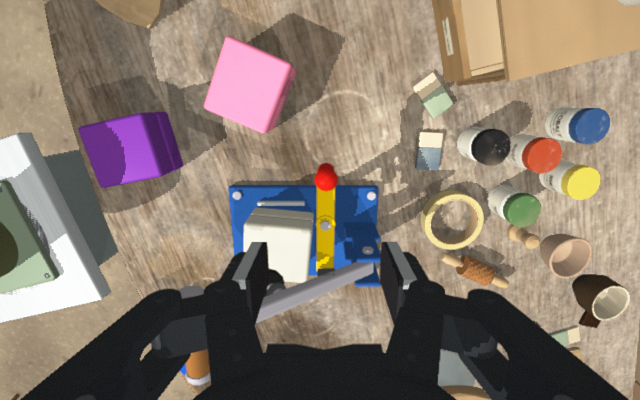

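The red knob is at (326,173) in the wrist picture, within a few pixels of the predicted (326,181). It is centred between the fingers, so I descend over it.

Emit:
carry_out(slide=[[0,40,0],[0,40,0],[0,40,0],[0,40,0],[0,20,0],[0,20,0],[0,0,0],[0,0,0],[0,0,0],[0,0,0]], angular=[[0,0,0],[0,0,0],[0,0,0],[0,0,0],[0,0,0],[0,0,0],[0,0,0],[0,0,0],[0,0,0],[0,0,0]], claw=[55,55,55,55,55,55,32,32,32,32])

```text
t: 5.2
tool_pos: [0.6227, -0.0029, 0.1664]
ee_rot: [-0.431, 0.429, -0.56, 0.562]
force: [0.9, 0.2, 0.9]
finger_gap: 0.032
```

```bash
python3 go.py 45 130 162
python3 - <<'E'
from h import *
im,d=viewer.get_image('scene'); cv2.imwrite('pics/s2.png',cv2.resize(im[110:250,260:420],None,fx=4,fy=4))
a0=0
# arc rows: tool-frame slides following knob about pivot, radius 64
import math
d=1.14/12
print('chord',2*64*math.sin(d/2), 'per row dθ',d)
E
```

```text
t 5.2 p [ 0.6227 -0.0029  0.1664] F [0.94 0.18 0.9 ] gap 0.032 q [-0.14  0.37  1.5  -0.    1.27  0.12]
[[-0.26   0.004  0.966]
 [-0.966 -0.001 -0.26 ]
 [-0.    -1.     0.004]]
press pos [ 45.6 130.8 166.4] slide [ 0.8  4.4 -0.6]
chord 6.07771392457979 per row dθ 0.09499999999999999
```

View pics/s2.png

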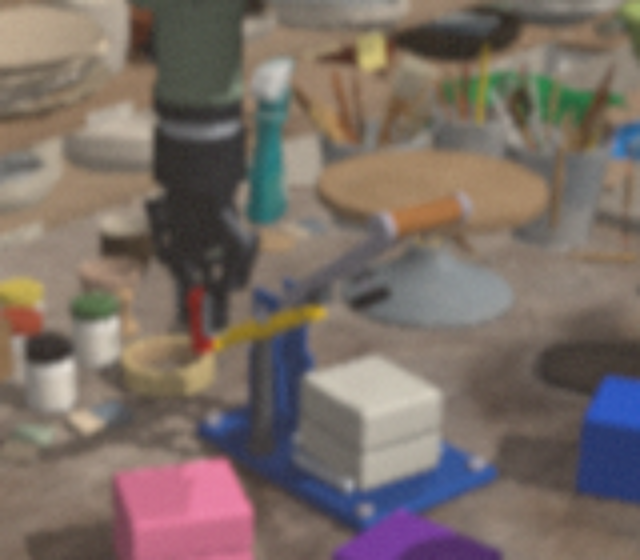

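Run:
```python
from h import *
o=arm.get_obs();p=o['tool_pos']
a=np.array([260,110])
print('tcp',((proj('scene',[p,W(.045,.13,.167),W(.045,.13,.189),p+X*.016,p-X*.016])-a)*4).round(0))
im,d=viewer.get_image('scene'); cv2.imwrite('pics/s3.png',cv2.resize(im[170:205,290:340],None,fx=14,fy=14,interpolation=cv2.INTER_CUBIC))
im,d=viewer.get_image('wrist'); cv2.imwrite('pics/w3.png',im)
```

```text
tcp [[198. 310.]
 [199. 309.]
 [198. 285.]
 [186. 305.]
 [209. 316.]]
```

View pics/s3.png

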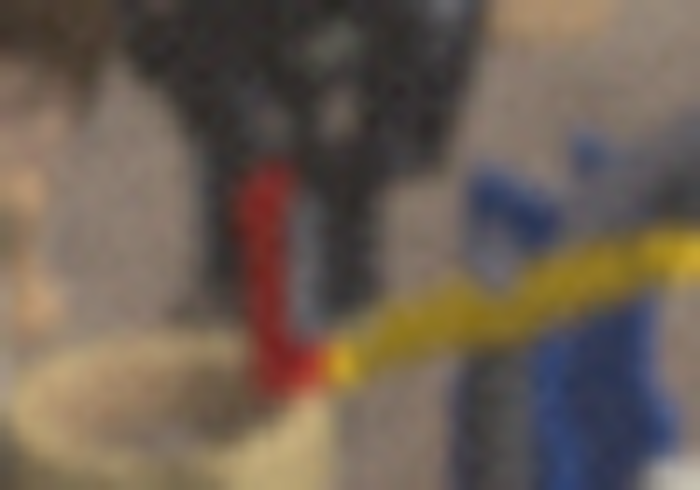

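View pics/w3.png

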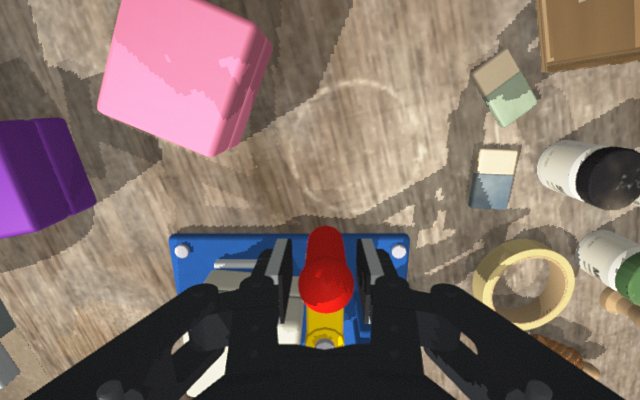

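The knob stands between the fingers at (325,280). I swing it along the arc.

Emit:
carry_out(slide=[[0.3,0,6.1],[0.3,0,6.1],[0.3,0,6.1],[0.3,0,6.1],[0.3,0,6.1],[0.3,0,6.1],[0.3,0,6.1],[0.3,0,6.1],[0.3,0,6.1],[0.3,0,6.1],[0.3,0,6.1],[0.3,0,6.1],[0,0,0],[0,0,0]], angular=[[0,0.095,0],[0,0.095,0],[0,0.095,0],[0,0.095,0],[0,0.095,0],[0,0.095,0],[0,0.095,0],[0,0.095,0],[0,0.095,0],[0,0.095,0],[0,0.095,0],[0,0.095,0],[0,0,0],[0,0,0]], claw=[32,32,32,32,32,32,32,32,32,32,32,32,32,32])

```text
t: 6.75
tool_pos: [0.6682, -0.0538, 0.1644]
ee_rot: [-0.06, 0.06, -0.704, 0.705]
force: [-0.2, 0.3, -0.8]
finger_gap: 0.0319
```

```bash
python3 go.py 103.1 92.7 166
python3 - <<'E'
from h import *
im,d=viewer.get_image('wrist'); cv2.imwrite('pics/w4.png',im)
im,d=viewer.get_image('top'); cv2.imwrite('pics/t4.png',cv2.resize(im[130:260,310:430],None,fx=4.5,fy=4.5))
E
```

```text
t 6.75 p [ 0.6682 -0.0538  0.1644] F [-0.23  0.26 -0.81] gap 0.0319 q [-0.21  0.47  1.36 -0.    1.31  1.19]
[[-0.985 -0.     0.17 ]
 [-0.17  -0.    -0.985]
 [ 0.    -1.     0.   ]]
press pos [102.7  93.4 164.4] slide [-0.1 -1.6  0.8]
```

View pics/w4.png

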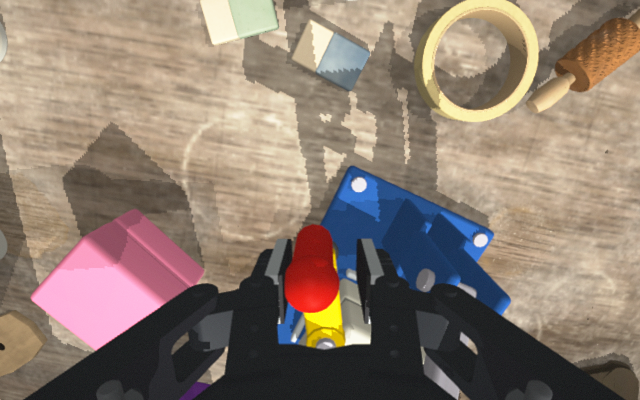

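View pics/t4.png

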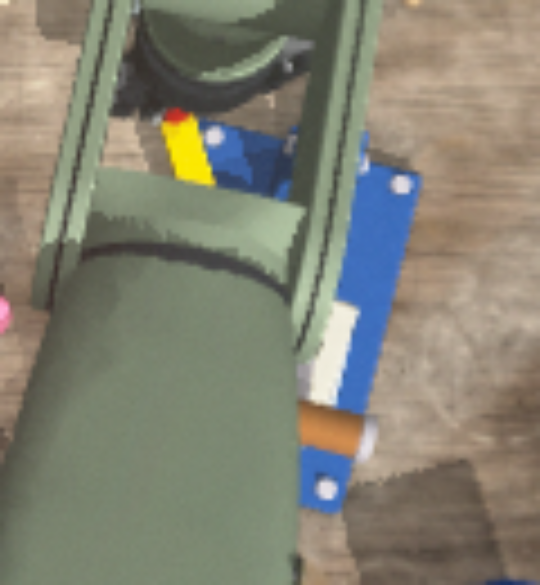

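The knob lags at the left finger at (312,285), so the catch is near 1.05. One small step more, then I lift.

Emit:
carry_out(slide=[[0.2,0,3],[0.2,0,3],[0,0,0],[0,0,0],[0,0,-5],[0,0,0]], angular=[[0,0.05,0],[0,0.05,0],[0,0,0],[0,0,0],[0,0,0],[0,0,0]], claw=[32,32,32,32,32,40])

```text
t: 7.45
tool_pos: [0.6681, -0.0541, 0.1642]
ee_rot: [0.025, -0.025, 0.707, -0.707]
force: [0.6, 0.2, 1.2]
finger_gap: 0.0398
```

Emit:
carry_out(slide=[[0,0,0],[0,-30,0],[0,-40,0],[0,-40,0],[0,-40,0],[0,-40,0],[0,0,0]], angular=[[0,0,0],[0,0,0],[0,0,0],[0,0,0],[0,0,0],[0,0,0],[0,0,0]], claw=[46,46,46,46,46,20,0])

```text
t: 8.15
tool_pos: [0.6711, -0.0555, 0.3636]
ee_rot: [-0.03, 0.019, -0.705, 0.708]
force: [1.0, 0.2, 0.3]
finger_gap: 0.0178
```

```bash
python3 go.py -75 0 355
python3 - <<'E'
from h import *
im,d=viewer.get_image('wrist'); cv2.imwrite('pics/w5.png',im)
for th in(.9,1.0,1.1,1.2):
  print(th,proj('wrist',[W(.045+.064*np.sin(th),.066+.064*np.cos(th),.177)]))
E
```

```text
t 8.15 p [ 0.6711 -0.0555  0.3636] F [0.99 0.21 0.31] gap 0.0178 q [-0.21  0.35  1.12 -0.    1.65  1.29]
[[-0.998  0.015  0.069]
 [-0.069 -0.003 -0.998]
 [-0.015 -1.     0.004]]
press pos [106.   92.6 363.6] slide [201.3   5.8  28.8]
0.9 [[308.81812224 183.77761772]]
1.0 [[314.79255589 182.03188484]]
1.1 [[320.93651459 180.87469731]]
1.2 [[327.17860796 180.32138716]]
```

View pics/w5.png

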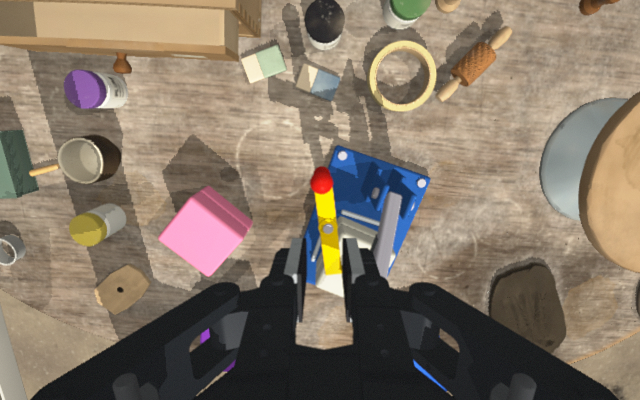

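The catch points to about 1.1 rad, with the knob at (321,180) against a prediction of (321,181). Next I turn back and move over the handle.

Emit:
carry_out(slide=[[0,0,0],[0,0,0],[0,0,0],[0,0,0],[0,0,0],[0,0,0],[0,0,0],[0,0,0],[0,0,0],[20,0,-38],[20,0,-38],[20,0,-38],[20,0,-38],[12,0,-28],[0,0,0],[0,0,0]], angular=[[0,-0.137,0],[0,-0.137,0],[0,-0.137,0],[0,-0.137,0],[0,-0.137,0],[0,-0.137,0],[0,-0.137,0],[0,-0.137,0],[0,-0.137,0],[0,0,0],[0,0,0],[0,0,0],[0,0,0],[0,0,0],[0,0,0],[0,0,0]], claw=[0,0,0,0,0,0,0,0,0,0,0,0,0,0,0,0])

```text
t: 9.8
tool_pos: [0.4698, -0.0957, 0.3533]
ee_rot: [0.428, -0.428, 0.563, -0.562]
force: [0.1, -0.4, 1.0]
finger_gap: -0.0
```

```bash
python3 go.py -76 0 290
python3 - <<'E'
from h import *
im,d=viewer.get_image('scene'); cv2.imwrite('pics/s6.png',cv2.resize(im[110:250,260:420],None,fx=4,fy=4))
im,d=viewer.get_image('wrist'); cv2.imwrite('pics/w6.png',im)
E
```

```text
t 9.8 p [ 0.4698 -0.0957  0.3533] F [ 0.05 -0.37  0.99] gap -0.0 q [-0.38 -0.07  1.61  0.    1.6  -0.11]
[[-0.267 -0.001  0.964]
 [-0.964  0.001 -0.267]
 [-0.    -1.    -0.001]]
press pos [-78.1   1.7 353.3] slide [ 1.7 63.3  2.2]
```

View pics/s6.png

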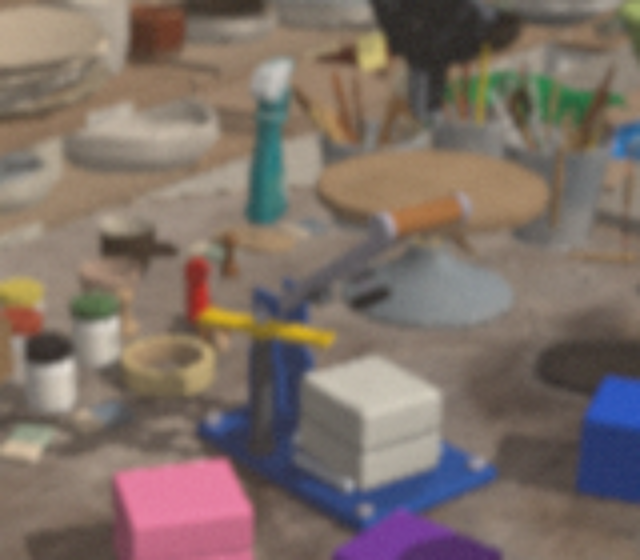

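View pics/w6.png

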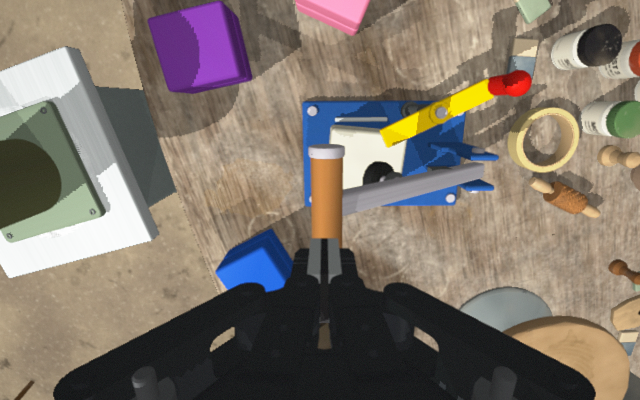

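The lever is still up, and the catch blade is clear of it in the scene crop at (330,338). The fingers are over the handle. I push down along the arc.

Emit:
carry_out(slide=[[0.6,21,0.7],[0.6,21,0.7],[0.5,21,0.7],[0,8,1],[0,9.2,-6],[0,9.2,-6],[0,9.2,-6],[0,9.9,-4.7],[0,9.9,-4.8],[0,10.3,-3.8],[0,10.3,-3.8],[0,10.6,-2.7],[0,10.6,-2.7],[0,10.9,-1.6],[0,10.9,-1.6],[0,8,-0.7],[0,0,0],[0,0,0]], angular=[[0,0,0],[0,0,0],[0,0,0],[0,0,0],[0,0,0],[0,0,0],[0,0,0],[0,0,0],[0,0,0],[0,0,0],[0,0,0],[0,0,0],[0,0,0],[0,0,0],[0,0,0],[0,0,0],[0,0,0],[0,0,0]], claw=[0,0,0,0,0,0,0,0,0,0,0,0,0,0,0,0,0,0])

```text
t: 11.7
tool_pos: [0.4305, -0.0864, 0.1641]
ee_rot: [-0.429, 0.428, -0.562, 0.563]
force: [-0.1, 0.0, 0.1]
finger_gap: -0.0002
```

```bash
python3 go.py -120 0 149
python3 - <<'E'
from h import *
im,d=viewer.get_image('scene'); cv2.imwrite('pics/s7.png',cv2.resize(im[110:250,260:420],None,fx=4,fy=4))
E
```

```text
t 11.7 p [ 0.4305 -0.0864  0.1641] F [-0.08  0.01  0.14] gap -0.0002 q [-0.4   0.    1.95  0.    1.19 -0.13]
[[-0.266  0.001  0.964]
 [-0.964  0.    -0.266]
 [-0.    -1.     0.001]]
press pos [-118.5    0.4  164.1] slide [ 0.4 15.1 -1.5]
```

View pics/s7.png

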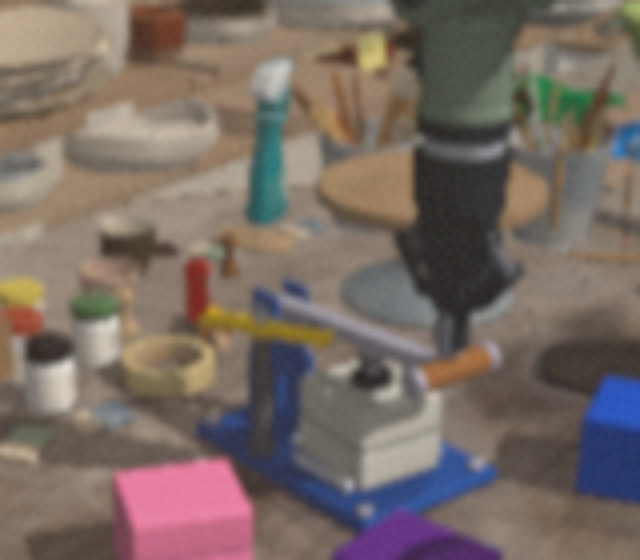

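The lever is nearly level at (440,370) with the pad just over the mould. I press the last part gently.

Emit:
carry_out(slide=[[0,5,-0.5],[0,4,-0.5],[0,3,-0.5],[0,2,0],[0,0,0],[0,0,0]], angular=[[0,0,0],[0,0,0],[0,0,0],[0,0,0],[0,0,0],[0,0,0]], claw=[0,0,0,0,0,0])

```text
t: 12.35
tool_pos: [0.4291, -0.0862, 0.1506]
ee_rot: [-0.429, 0.428, -0.562, 0.563]
force: [2.5, -1.2, 3.6]
finger_gap: 0.0002
```

```bash
python3 go.py -120 0 149
python3 - <<'E'
from h import *
im,d=viewer.get_image('scene'); cv2.imwrite('pics/s8.png',cv2.resize(im[175:235,325:400],None,fx=9,fy=9,interpolation=cv2.INTER_CUBIC))
E
```

```text
t 12.35 p [ 0.4291 -0.0862  0.1506] F [ 2.54 -1.18  3.63] gap 0.0002 q [-0.4   0.02  1.96 -0.    1.16 -0.13]
[[-0.266  0.001  0.964]
 [-0.964 -0.    -0.266]
 [ 0.    -1.     0.001]]
press pos [-119.9    0.3  150.6] slide [ 0.3  1.6 -0.1]
```

View pics/s8.png

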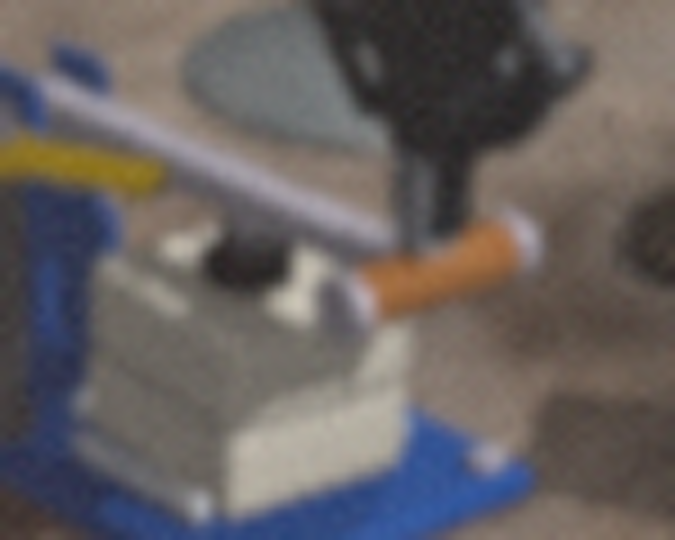

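Emit:
carry_out(slide=[[0,1.5,0],[0,1,0],[0,1,0],[0,0,0],[0,0,0]], angular=[[0,0,0],[0,0,0],[0,0,0],[0,0,0],[0,0,0]], claw=[0,0,0,0,0])

```text
t: 12.9
tool_pos: [0.4288, -0.086, 0.1468]
ee_rot: [-0.428, 0.428, -0.562, 0.563]
force: [2.7, -0.9, 4.2]
finger_gap: -0.0001
```

Emit:
carry_out(slide=[[0,1,0],[0,1,0],[0,0,0]], angular=[[0,0,0],[0,0,0],[0,0,0]], claw=[0,0,0])

```text
t: 13.2
tool_pos: [0.4289, -0.0861, 0.1464]
ee_rot: [-0.428, 0.429, -0.562, 0.563]
force: [-2.2, 0.8, 15.2]
finger_gap: -0.0001
```

```bash
python3 go.py -120 0 149
python3 - <<'E'
from h import *
im,d=viewer.get_image('scene'); cv2.imwrite('pics/s9.png',cv2.resize(im[175:235,325:400],None,fx=9,fy=9,interpolation=cv2.INTER_CUBIC))
for n in ('scene',): print(proj(n,[W(-.12,.046,.123),W(-.12,-.046,.123),W(-.12,.046,.130)]), ((proj(n,[W(-.12,.046,.123),W(-.12,-.046,.123),W(-.12,0.046,.135)])-[325,175])*9).round())
E
```

```text
t 13.2 p [ 0.4289 -0.0861  0.1464] F [-2.2   0.78 15.22] gap -0.0001 q [-0.4   0.02  1.97 -0.    1.15 -0.13]
[[-0.266  0.     0.964]
 [-0.964 -0.    -0.266]
 [ 0.    -1.     0.   ]]
press pos [-120.1    0.3  146.4] slide [ 0.3 -2.6  0.1]
[[361.23255042 209.26564483]
 [381.126306   201.8702031 ]
 [361.32819102 207.30707049]] [[326. 308.]
 [505. 242.]
 [328. 278.]]
```

View pics/s9.png

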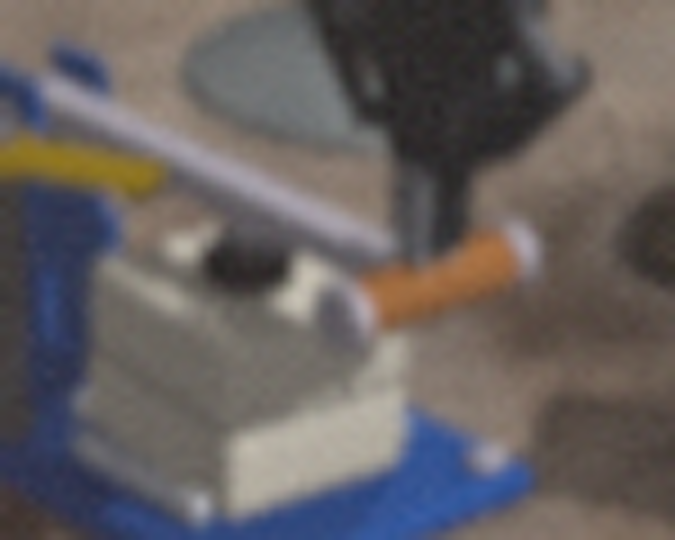

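The force jumped to 15 N with no further motion and the tip at 132 mm, which is the end stop. I retreat straight up and verify.

Emit:
carry_out(slide=[[0,-6,0],[0,-20,0],[0,-40,0],[0,-40,0],[0,-40,0],[0,-40,0],[40,0,0],[45,0,0],[45,0,0],[45,0,0],[45,0,0],[0,0,0],[0,0,0]], angular=[[0,0,0],[0,0,0],[0,0,0],[0,0,0],[0,0,0],[0,0,0],[0,0,0],[0,0,0],[0,0,0],[0,0,0],[0,0,0],[0,0,0],[0,0,0]], claw=[0,0,0,0,0,0,0,0,0,0,0,0,0])

```text
t: 14.55
tool_pos: [0.3687, -0.2975, 0.3287]
ee_rot: [0.428, -0.428, 0.565, -0.561]
force: [-0.2, 0.5, -0.2]
finger_gap: -0.0003
```

Run:
```python
from h import *
show()
im,d=viewer.get_image('scene'); cv2.imwrite('pics/s10.png',cv2.resize(im[165:245,290:400],None,fx=7,fy=7,interpolation=cv2.INTER_CUBIC))
im,d=viewer.get_image('top'); cv2.imwrite('pics/t10.png',cv2.resize(im[140:260,220:430],None,fx=3.8,fy=3.8,interpolation=cv2.INTER_CUBIC))
print('pred grip',proj('top',[W(-.12,0,.123)]),[x['at'] for x in viewer.tip_of('top','lever_grip')])
hsv=cv2.cvtColor(im,cv2.COLOR_BGR2HSV)
h=d[200:240,345:400]
c=viewer.calibration('top')
# heights on lever handle & bar
for x,y in((-.12,.03),(-.12,-.03),(-.12,.02),(-.09,0),(-.07,0),(-.05,0),(0.02,0),(.06,0)):
    u=proj('top',[W(x,y,.133)])[0].round().astype(int); o,r=ray('top',u[1],u[0]); print(x,y,u,(o+r*d[u[1],u[0]])[2].round(4))
```

```text
t 14.55 p [ 0.3687 -0.2975  0.3287] F [-0.17  0.46 -0.21] gap -0.0003 q [-0.86 -0.06  1.66  0.    1.55 -0.59]
[[-0.268 -0.004  0.963]
 [-0.963  0.005 -0.268]
 [-0.004 -1.    -0.005]]
pred grip [[362.82047655 240.53302018]] [[242.2, 364.5]]
-0.12 0.03 [353 238] 0.132
-0.12 -0.03 [374 243] 0.1335
-0.12 0.02 [356 239] 0.1312
-0.09 0 [366 230] 0.1317
-0.07 0 [368 223] 0.1266
-0.05 0 [369 216] 0.1318
0.02 0 [376 191] 0.1306
0.06 0 [379 177] 0.128
```

View pics/s10.png

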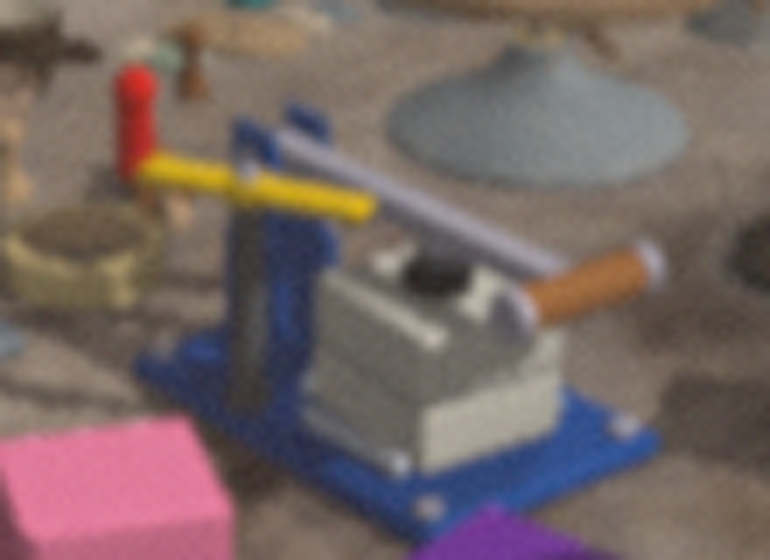

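View pics/t10.png

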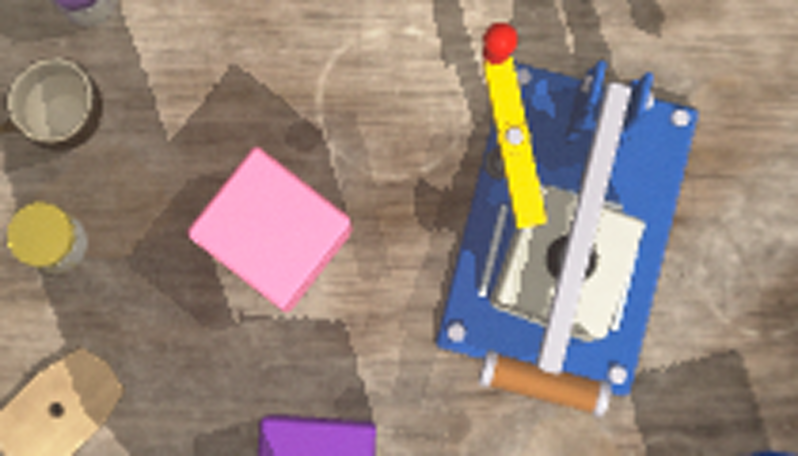

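```bash
python3 -c "
from cell import ticket; print(ticket.job_done())"
```

```text
the job is handed in; nothing more can be done
None
```

The mould is clamped, and I handed the job in at about 15 s of the 48 s allowed. The hand-in reports no verdict.

**What I did:** I put the open fingers around the red knob and swung the catch to about 1.1 rad while the lever was still up. Then I pushed the wooden handle down along its arc with closed fingers. At the end stop the force rose from 4 N to 15 N with almost no further motion. I lifted away and moved the arm clear.

**Last checks:**
- **Lever:** after letting go, the bar is level. Its top reads about 131 mm over the table along its length and the handle top 131 to 133 mm, apart from two stray readings of 127 and 128 mm on the bar.
- **Pad:** it sits on the mould in the pictures. I could not measure the contact force directly.
- **Catch:** it is still aside, with its blade clear of the bar.
- **Mould:** it stands within about 2 mm of its place, judged from the top picture.
- **Things around the press:** I touched none of them. The pinch pot, yellow-lidded jar and wooden rib look unmoved in the last top picture, judged by eye. That crop shows only the edge of the purple-lidded jar, so I did not check that one.

No check failed. Before the reach, the point detector was up to about 28 mm off for the lever hinge and about 8 mm off for the knob. I therefore relied on the press pose fitted to the blue base plate, which matched the later pictures.

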